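Uncover the inspection lens and open its iris

ROBOT

A 7-joint arm with a two-finger parallel gripper is mounted at the origin on the work surface. World frame = base frame: x ahead of the robot, y to its left, z up, the work surface at z = 0. Lengths are in m, angles in rad, forces in N, time in s.
With the tool pointing down it reaches from about 0.4 to 0.85 m from the base axis. Payload 10.4 kg.
Tool frame: the origin (TCP) lies between the finger pads; the fingertips stand ahead of it and the grasp point (between the pads) lies 3 mm ahead of it (r.tips_ahead is the z of the fingertips in the tool frame, in m); z points along the fingers, y is the line along which they close (so a half turn about z gives the same grasp; the last joint's range is limited). The gripper opens to 87 mm and grips with 3 to 60 N. Pads are 19 mm wide; open, the fingers measure 117 mm over their backs; the gripper's body (75 mm by 190 mm) begins 51 mm behind the grasp point.
Start: joints at [-1.198, 0.332, -0.065, 1.46, 0.022, 1.35, -0.088], TCP at [0.241, 0.577, 0.245] pointing down, gripper open.
Joint ranges: [-2.6, 2.6], [-0.5, 2.12], [-1.47, 1.34], [0.16, 2.42], [-1.27, 4.41], [0.06, 2.06], [-2.6, 2.6]. Speed limits (rad/s): [2.22, 2.22, 2.79, 2.79, 3.14, 3.14, 3.14].

INTERFACE

Orientations are given as a unit quaternion [x, y, z, w].
In Python, from bench import telemetry, camera, get_calibration, r gives the robot as it stands.
- The arm moves only by the tool drive_tool, never from a script. Its argument "series" is one flat list of numbers, 7 for each row, row after row: the turn, a rotation vector about the tool's x, y, z in units of 5 degrees (1.0 is 5 degrees), then the shift along the tool's x, y, z in units of 40 mm (1.0 is 40 mm), then the opening, from -1 (shut) to 1 (fully open). A call has 1 to 10 rows; each row is the pose to reach, as a shift and turn from the pose commanded when the call began, along the tool's axes at that moment; what a row does not reach only later rows make up. A row lasts 1/12 s, in which the tool goes at most 41.7 mm and 7.16 degrees, less where a joint would pass 70% of its speed; a pose out of reach is approached as far as the arm can. A call with a gripper value outside its range is refused whole. The fingers move at their own pace and stop on an object; "grip_force" is the grip in N (left out, the last holds). Time passes only in rows, so rows that repeat a pose let the fingers close. It gives the time, the measured TCP pose, the force, the opening and the grip force at its end, in the units of the state.
- telemetry.read_state(): the state, without advancing time (a new reading comes with each control period).
- camera(name): name is "side" or "top"; returns the picture (384x512x3 uint8, red, green, blue); there is no depth.
- get_calibration(name): a dict with "fovy" (degrees; the focal length in pixels is half the picture's height over the tangent of half this angle, whatever the lens; pixels are square), "cx", "cy" (the principal point, pixels), "dist" ([k1, k2, p1, p2, k3] as OpenCV has them; the pictures are not rectified), "xyz" and "rotation" of the camera in the world. Camera axes: x right, y up, looking along -z (the intrinsics and any distortion apply to the point x, -y, -z); pixel columns grow to the right and rows downward; lengths in m; the calibration is good to about 2 mm. A picture is of the moment at which its call begins. get_calibration takes no time and is no camera call.
- r.close_job(): hands the job in; it is judged then, once.
The state is a dict: "time": time; "joint_positions": joint angles; "joint_vel": joint speeds; "joint_torque": joint torques, N m; "ee_pos": TCP position; "eef_rot": TCP orientation; "ft_force": force on the tool from outside, world axes, zero at the start; "torque": the same for the moment, N m; "width": finger opening in m; "grip_force": force on a finger pad.
Only numpy, scipy, OpenCV 4.12 (cv2) and the standard library are available. Lean on these libraries where they do the work, as an engineer would, in place of code of your own. Each camera call takes 0.05 s, during which the arm holds its last target. There are 200 camera calls.

TASK

Get the upward-looking inspection lens ready: lift the dust cap off it and stand the cap, knob up, in the steel tray; then turn the slim iris ring clockwise (seen from above) until it is fully open, and nip it up against its stop with about half a newton metre, so that it seats but the lens is not wrenched round in its rubber clamp; do not touch the fixed rings just above and below it, let go, and leave everything else on the bench where it is.

Things in the scene. Friction and masses are not known exactly. Their poses are not given: they have to be found in the camera images.
- lens_stand: The fixed stand of the lens: a 110 x 110 x 12 mm aluminium base plate with a 76 x 76 x 40 mm grey clamp block on it (top at 52 mm), and the lens standing upright in the block. Origin at the centre of its underside on the bench; z up is the lens axis. It is bolted down.
- lens_axis (a point): Point on the lens axis at mid-height of the iris ring, 97 mm above the bench. The iris ring is a slim bare-metal ring with fine knurling, round and without any lever, 56 mm in diameter and 12 mm high, from 91 to 103 mm above the bench.
- iris_ring (a joint): Angle of the iris ring in the lens, rad; it grows as the ring is turned clockwise seen from above. It starts partly closed, with 0.6 to 1.3 rad to go to a hard stop at about 1.35. It drags with about 0.12 N m all the way and stays where it is left. Against the stop the torque climbs by 16 N m per rad of further turning, and the ring counts as seated once it has borne 0.3 N m there for 0.2 s.
- barrel (a joint): How far the whole lens is twisted in the rubber lining of its clamp, in rad, 0 at rest, positive anticlockwise seen from above. The rubber is a stiff spring of 16 N m per rad and returns to 0 when let go: half a newton metre twists it by 0.031, and more than 0.05 (0.8 N m) damages the clamp.
- focus_ring: The black knurled ring just below the iris ring, locked to the lens: 66 mm in diameter, 34 mm high, from 54 to 88 mm above the bench, so that it stands 5 mm farther out than the iris ring and 3 mm below it. Origin at the centre of its underside. Not to be touched.
- front_ring: The black ring just above the iris ring, fixed to the lens: 46 mm outside, 35 mm bore, from 106 to 122 mm above the bench, so that it stands 5 mm farther in than the iris ring and 3 mm above it. Origin at the centre of its underside. Not to be touched by the robot; the dust cap rests on it.
- dust_cap: Grey plastic dust cap, loose on the front ring at the start: a 48 mm flange 5 mm thick, under it a stub 31 mm across and 5 mm deep that hangs in the front ring's bore with 2 mm play all round, on it a round upright knob 20 mm across and 20 mm high. Total height 30 mm; origin at the centre of the stub's underside, z up through the knob; the knob spans 10 to 30 mm above the origin. About 30 g.
- cap_tray: Fixed open steel tray for caps, 120 x 120 mm, 18 mm high, walls and floor 4 mm thick. Origin at the centre of its underside on the bench.
- cap_tray_in (a point): Centre of the tray's inner floor.
- spare_lens: Bystander: a second, shorter lens standing loose on the bench, 60 mm across and 52 mm high, origin under its centre.
- solvent_bottle: Bystander: white bottle, 60 mm across, 140 mm high, origin under its centre.
- screwdriver: Bystander: screwdriver lying on the bench, origin at its underside near its middle, x towards the tip.
- swab_jar: Bystander: glass jar, 64 mm across, 75 mm high, origin under its centre.
- target_block: Bystander: steel calibration block, 60 x 45 x 20 mm, origin under its centre.
- spacer_ring: Bystander: loose bare-metal spacer ring lying on the bench, 52 mm across, 10 mm high, origin under its centre.
- wipe_box: Bystander: cardboard box, 110 x 200 x 70 mm, origin under its centre.

How it is judged:
By the outcome, as a careful person would: the job done as asked, in the order asked, and still so for the second after the job is handed in, with the robot touching nothing.
It also fails if it takes over 72 s, if anything falls off the work surface, if the arm or the gripper's body presses on something with over 40 N, if the wrist force passes 120 N, or if a joint passes its speed limit or range.

## Working session

There is one attempt and no reset: what is moved stays moved. The work goes in short steps, Python scripts to look and compute and a tool call to move; the robot and the scene stay as the last step left them, time stands still between calls to the robot, and variables do not carry over. Pictures are saved under pics/ and viewed, at most 10 in all, crops included, and the job is handed in when it is done.

Besides the shell and the picture viewer there is one more tool, called as name(argument=value, ...) on one line, values as JSON. drive_tool: Moves the arm, as the interface text tells. Its arguments: {"type":"object","properties":{"series":{"type":"array"},"grip_force":{"type":"number"}},"required":["series"]}

```bash
ls; mkdir -p pics; python3 - <<'E'
from bench import telemetry, camera, get_calibration, r
import cv2
for n in("side","top"):
    cv2.imwrite(f"pics/{n}0.png",camera(n)[:,:,::-1]); print(n,get_calibration(n))
print(telemetry.read_state(), r.tips_ahead)
E
```

```text
pics
side {'fovy': 45.110248242589975, 'cx': 255.65235784540806, 'cy': 190.43568328466995, 'dist': array([-0.13927476,  0.        ,  0.        ,  0.        ,  0.        ]), 'xyz': array([ 0.4728156 , -1.15506095,  0.7274369 ]), 'rotation': array([ 0.5020099 , -0.03397471, -0.03861413,  0.86333118])}
top {'fovy': 55.211427795573655, 'cx': 256.2769347665703, 'cy': 189.34382648116198, 'dist': array([0.01890799, 0.        , 0.        , 0.        , 0.        ]), 'xyz': array([ 0.4864673 , -0.04716282,  1.0703263 ]), 'rotation': array([-0.04279283,  0.04697307,  0.71253403, -0.69875429])}
{'time': 0.1, 'joint_positions': array([-1.19759912,  0.3328097 , -0.06471249,  1.4608649 ,  0.02161882,
        1.34990928, -0.08849371]), 'joint_vel': array([ 0.00115891, -0.00210167, -0.00012587, -0.00238897, -0.00118009,
       -0.00062626,  0.00107165]), 'joint_torque': array([ 1.34918715e-03, -6.24543715e+01,  2.44747679e-02, -3.90716994e+01,
       -6.14584261e-02,  3.65649210e-02,  3.26096790e-05]), 'ee_pos': array([0.24084072, 0.57637994, 0.24382927]), 'eef_rot': array([ 1.96588943e-01,  9.80485782e-01, -6.41064101e-04, -9.10519128e-05]), 'ft_force': array([-0.05074184,  0.09295107,  0.71798657]), 'torque': array([ 0.00713335,  0.02403708, -0.06185603]), 'grip_force': 0.0, 'width': 0.08703780541122269} 0.022
```

View pics/side0.png

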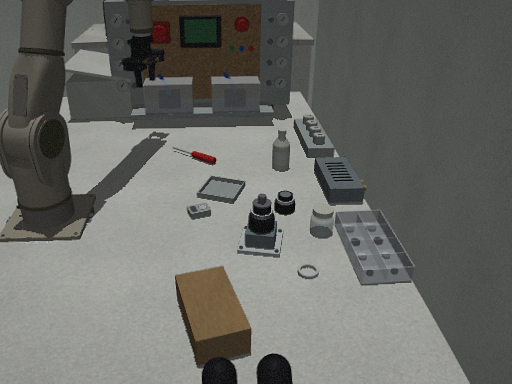

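View pics/top0.png

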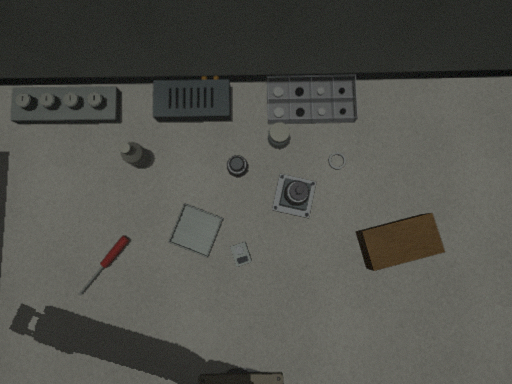

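The side view shows the lens at about (262,225) and the tray at (221,189). The top view shows the lens at (296,192) and the tray at (197,230). I'll zoom in on both.

```bash
cat > h.py <<'E'
import numpy as np, cv2
from scipy.spatial.transform import Rotation as R
from bench import telemetry, camera, get_calibration, r
def K(n):
    c=get_calibration(n); f=192/np.tan(np.radians(c["fovy"])/2)
    return c,np.array([[f,0,c["cx"]],[0,f,c["cy"]],[0,0,1.]])
def ray(n,uv):
    c,k=K(n); u,v=cv2.undistortPoints(np.array([[uv]],float),k,c["dist"]).ravel()
    return c["xyz"],R.from_quat(c["rotation"]).apply([u,-v,-1])
def onz(n,uv,z):
    o,d=ray(n,uv); return (o+d*(z-o[2])/d[2]).round(4)
def proj(n,p):
    c,k=K(n); q=R.from_quat(c["rotation"]).inv().apply(np.atleast_2d(p)-c["xyz"])*[1,-1,-1]
    return cv2.projectPoints(q,np.zeros(3),np.zeros(3),k,c["dist"])[0].reshape(-1,2).round(1)
def tool(p,yaw=None):
    """shift in tool units (40 mm) to bring TCP to p; also state"""
    s=telemetry.read_state(); T=R.from_quat(s["eef_rot"])
    print("TCP",s["ee_pos"].round(4),"x-axis",T.as_matrix()[:,0].round(3),"shift",(T.inv().apply(np.array(p)-s["ee_pos"])/.04).round(3),"t",s["time"])
E
python3 - <<'E'
import cv2,numpy as np
a=cv2.imread("pics/top0.png");b=cv2.imread("pics/side0.png")
c=lambda i,x,y,w,h:cv2.resize(i[y:y+h,x:x+w],(400,300),interpolation=cv2.INTER_CUBIC)
m=np.vstack([np.hstack([c(a,268,168,64,48),c(a,164,206,64,48)]),np.hstack([c(b,225,185,80,60)
,c(b,188,165,64,48)])])
cv2.imwrite("pics/z0.png",np.clip(m*1.6,0,255).astype(np.uint8))
E
```

```text
(no output)
```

View pics/z0.png

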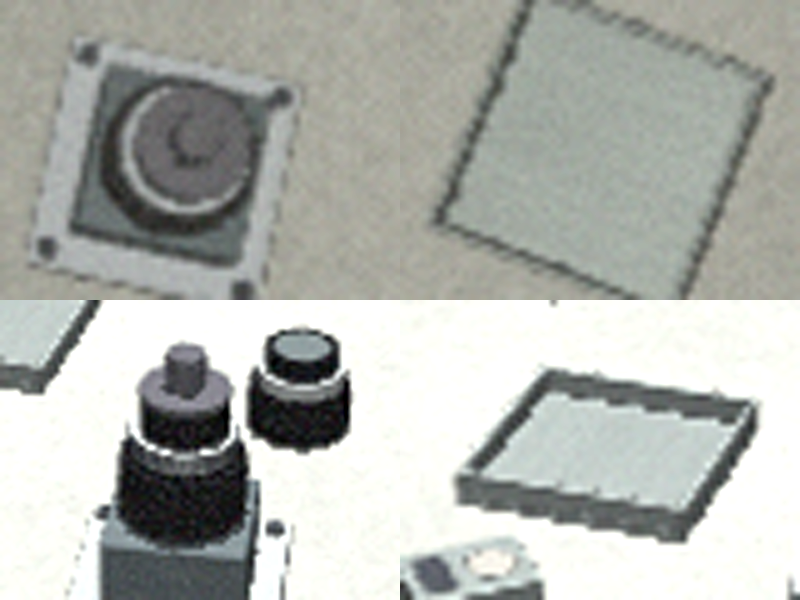

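The zoom shows the cap flange centred at about top (298.8,190.4) and side (262.1,202). The tray centre is at top (196.8,229.8).

```bash
python3 - <<'E'
from h import *
L=onz("top",(298.7,190.4),.127);print("lens",L,onz("side",(262.,201.6),.127),onz("top",(294.2,196.2),.012))
t=onz("top",(196.6,229.7),.018);print("tray",t,onz("side",(188+(205)/6.25,165+(455-300)/6.25),.018))
g=telemetry.read_state();print(R.from_quat(g["eef_rot"]).as_matrix().round(3))
for n in [("bottle",(132,152),.14),("spare",(237,163),.052),("jar",(279,132),.075),("block",(242,253),.02)]: print(n[0],onz("top",n[1],n[2]))
tool([L[0],L[1],.25])
E
```

```text
lens [ 0.602  -0.1637  0.127 ] [ 0.6016 -0.1618  0.127 ] [ 0.5994 -0.1643  0.012 ]
tray [0.5083 0.1173 0.018 ] [0.505 0.098 0.018]
[[-0.923  0.386 -0.   ]
 [ 0.386  0.923 -0.001]
 [-0.    -0.001 -1.   ]]
bottle [0.7084 0.2645 0.14  ]
spare [ 0.6924 -0.0016  0.052 ]
jar [ 0.7734 -0.1209  0.075 ]
block [ 0.4404 -0.0109  0.02  ]
TCP [0.2408 0.5764 0.2438] x-axis [-0.923  0.386 -0.   ] shift [-15.464 -13.591  -0.136] t 0.1
```

drive_tool(series=[0,0,0,-15.45,-13.58,-0.14,0.2,0,0,0,-15.45,-13.58,-0.14,0.2,0,0,0,-15.45,-13.58,-0.14,0.2,0,0,0,-15.45,-13.58,-0.14,0.2,0,0,0,-15.45,-13.58,-0.14,0.2,0,0,0,-15.45,-13.58,-0.14,0.2,0,0,0,-15.45,-13.58,-0.14,0.2,0,0,0,-15.45,-13.58,-0.14,0.2,0,0,0,-15.45,-13.58,-0.14,0.2,0,0,0,-15.45,-13.58,-0.14,0.2], grip_force=10)

```text
time: 0.93
ee_pos: [0.424, 0.2001, 0.2473]
eef_rot: [0.197, 0.98, 0.0, -0.0]
ft_force: [0.6, 0.6, 0.9]
width: 0.0525
grip_force: 0.0
```

```bash
python3 -c "
from h import *
tool([.601,-.163,.22])"
```

```text
TCP [0.424  0.2001 0.2473] x-axis [-0.923  0.386  0.   ] shift [-7.584 -6.671  0.68 ] t 0.9333
```

drive_tool(series=[0,0,0,-7.58,-6.67,0.68,0.2,0,0,0,-7.58,-6.67,0.68,0.2,0,0,0,-7.58,-6.67,0.68,0.2,0,0,0,-7.58,-6.67,0.68,0.2,0,0,0,-7.58,-6.67,0.68,0.2,0,0,0,-7.58,-6.67,0.68,0.2,0,0,0,-7.58,-6.67,0.68,0.2,0,0,0,-7.58,-6.67,0.68,0.2,0,0,0,-7.58,-6.67,0.68,0.2,0,0,0,-7.58,-6.67,0.68,0.2])

```text
time: 1.77
ee_pos: [0.6009, -0.1645, 0.2195]
eef_rot: [0.197, 0.98, -0.001, -0.0]
ft_force: [-0.2, 0.0, 0.0]
width: 0.0525
grip_force: 0.0
```

drive_tool(series=[0,0,0,0,0,0,0.2,0,0,0,0,0,0,0.2,0,0,0,0,0,0,0.2])

```text
time: 2.02
ee_pos: [0.6003, -0.1601, 0.2197]
eef_rot: [0.196, 0.981, 0.0, -0.001]
ft_force: [-0.5, 0.7, 0.2]
width: 0.0523
grip_force: 0.0
```

```bash
python3 -c "
from h import *
tool([.601,-.163,.152]); s=telemetry.read_state(); print(s['joint_positions'].round(2),s['torque'].round(2),s['ft_force'].round(2))
a=camera('side');b=camera('top')
c=lambda i,x,y,w,h:cv2.resize(i[y:y+h,x:x+w],(400,300),interpolation=cv2.INTER_CUBIC)
cv2.imwrite('pics/z1.png',np.clip(1.6*np.hstack([c(a,222,165,80,60),c(b,255,160,80,60)])[:,:,::-1],0,255).astype(np.uint8))
p=s['ee_pos'];print(proj('side',[p,p+[0,0,-.022]]))"
```

```text
TCP [ 0.6003 -0.1601  0.2197] x-axis [-0.923  0.385  0.001] shift [-0.045 -0.062  1.691] t 2.0167
[-0.26  0.37  0.58  1.53 -0.21  1.3   1.52] [ 0.03  0.   -0.02] [-0.47  0.7   0.18]
[[262.4 168.5]
 [262.2 176.5]]
```

View pics/z1.png

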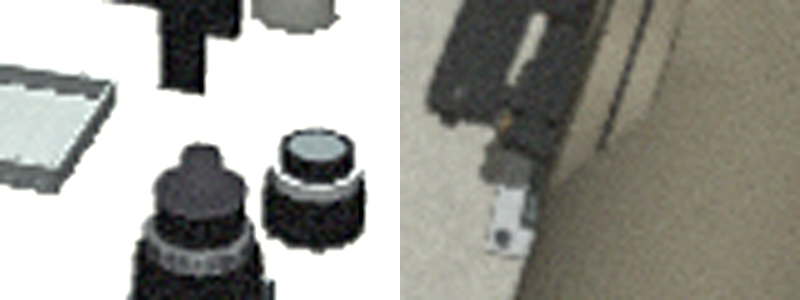

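The side view shows the fingers above the cap, with the knob top at about (262.8,195) and lined up with the fingers. Next I descend and grip.

drive_tool(series=[0,0,0,-0.04,-0.06,0.6,0.2,0,0,0,-0.04,-0.06,1.2,0.2,0,0,0,-0.04,-0.06,1.5,0.2,0,0,0,-0.04,-0.06,1.68,0.2,0,0,0,-0.04,-0.06,1.68,0.2,0,0,0,-0.04,-0.06,1.68,0.2,0,0,0,-0.04,-0.06,1.68,0.2], grip_force=6)

```text
time: 2.7
ee_pos: [0.6018, -0.1636, 0.1543]
eef_rot: [0.196, 0.981, 0.0, 0.001]
ft_force: [-0.9, 0.6, -0.1]
width: 0.0519
grip_force: 0.0
```

```bash
python3 -c "
from h import *
tool([.601,-.163,.152]); s=telemetry.read_state(); print(s['joint_positions'].round(2),s['torque'].round(2),s['ft_force'].round(2))
a=camera('side')
cv2.imwrite('pics/z2.png',np.clip(1.6*cv2.resize(a[165:225,222:302],(640,480),interpolation=cv2.INTER_CUBIC)[:,:,::-1],0,255).astype(np.uint8))
p=s['ee_pos'];y=R.from_quat(s['eef_rot']).as_matrix()[:,1];y0=np.array([0,0,-.022]);print(proj('side',[p+y0,p+y0+y*.026,p+y0-y*.026]))"
```

```text
TCP [ 0.6018 -0.1636  0.1543] x-axis [-0.923  0.385 -0.002] shift [0.024 0.006 0.058] t 2.7
[-0.24  0.43  0.56  1.61 -0.24  1.18  1.55] [ 0.   -0.04  0.02] [-0.87  0.61 -0.07]
[[262.2 200.1]
 [265.  195.2]
 [259.3 205.3]]
```

View pics/z2.png

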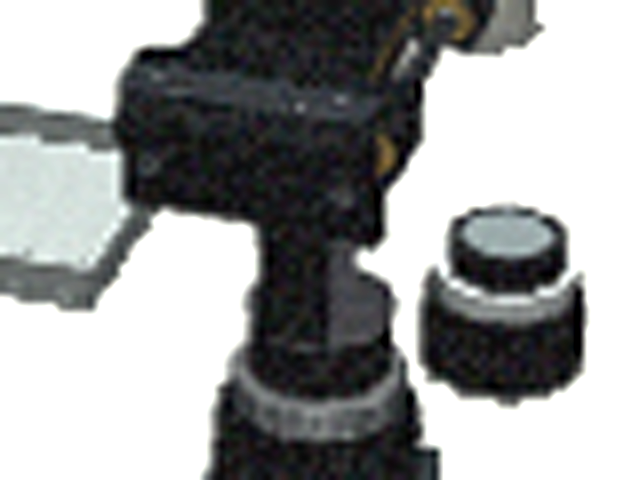

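The near fingertip is at about (259,208), just above the flange and in line with the knob. I'm closing on it.

drive_tool(series=[0,0,0,0,0,0,-1,0,0,0,0,0,0,-1,0,0,0,0,0,0,-1,0,0,0,0,0,0,-1,0,0,0,0,0,0,-1,0,0,0,0,0,0,-1], grip_force=6)

```text
time: 3.25
ee_pos: [0.6012, -0.1636, 0.153]
eef_rot: [0.197, 0.98, 0.0, 0.0]
ft_force: [1.3, 1.2, -0.4]
width: 0.0199
grip_force: 0.1
```

drive_tool(series=[0,0,0,0,0,-0.2,-1,0,0,0,0,0,-0.5,-1,0,0,0,0,0,-1.0,-1,0,0,0,0,0,-1.6,-1,0,0,0,0,0,-2.2,-1,0,0,0,0,0,-2.2,-1], grip_force=8)

```text
time: 3.75
ee_pos: [0.603, -0.1647, 0.2474]
eef_rot: [0.197, 0.98, 0.0, 0.004]
ft_force: [-0.2, 0.2, -0.2]
width: 0.0198
grip_force: 8.0
```

```bash
python3 -c "
from h import *
tool([.508,.115,.20]); s=telemetry.read_state(); print(s['joint_positions'].round(2),s['torque'].round(2),s['ft_force'].round(2),s['width'])
a=camera('side');print(proj('side',[[.601,-.163,.127],[.601,-.163,.097]]))
c=lambda i,x,y,w,h:cv2.resize(i[y:y+h,x:x+w],(640,480),interpolation=cv2.INTER_CUBIC)
cv2.imwrite('pics/z3.png',np.clip(1.6*c(a,222,165,80,60)[:,:,::-1],0,255).astype(np.uint8))"
```

```text
TCP [ 0.603  -0.1647  0.2474] x-axis [-0.922  0.386 -0.008] shift [4.899 5.531 1.157] t 3.75
[-0.26  0.36  0.59  1.49 -0.2   1.34  1.52] [-0.03 -0.04 -0.01] [-0.16  0.23 -0.2 ] 0.019803404776354405
[[261.8 201.8]
 [261.5 211.9]]
```

View pics/z3.png

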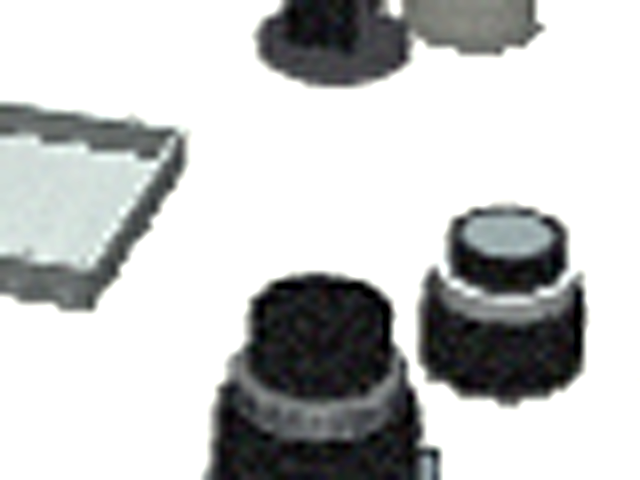

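The cap is held level at about (264,170), and the front ring is bare. I'm carrying it to the tray.

drive_tool(series=[0,0,0,0.5,0.55,0,-1,0,0,0,1.1,1.25,0,-1,0,0,0,1.75,2.0,0.1,-1,0,0,0,2.4,2.7,0.3,-1,0,0,0,3.1,3.5,0.6,-1,0,0,0,3.75,4.2,0.9,-1,0,0,0,4.4,4.95,1.2,-1,0,0,0,4.9,5.53,1.5,-1,0,0,0,4.9,5.53,2.2,-1,0,0,0,4.9,5.53,2.8,-1])

```text
time: 4.63
ee_pos: [0.5048, 0.1186, 0.1283]
eef_rot: [0.194, 0.981, 0.001, 0.0]
ft_force: [0.7, -0.3, 0.1]
width: 0.0196
grip_force: 8.0
```

drive_tool(series=[0,0,0,0,0,0,-1,0,0,0,0,0,0,-1,0,0,0,0,0,0,-1])

```text
time: 4.88
ee_pos: [0.5063, 0.1157, 0.1303]
eef_rot: [0.197, 0.98, 0.0, 0.001]
ft_force: [-0.3, 0.4, -0.5]
width: 0.0195
grip_force: 8.0
```

```bash
python3 -c "
from h import *
tool([.507,.115,.042]); s=telemetry.read_state(); print(s['joint_positions'].round(2),s['torque'].round(2),s['ft_force'].round(2),s['width'])"
```

```text
TCP [0.5063 0.1157 0.1303] x-axis [-0.922  0.386 -0.001] shift [-0.02  -0.01   2.208] t 4.8833
[-0.67  0.2   0.4   1.9  -0.09  1.06  0.94] [ 0.03 -0.06  0.01] [-0.32  0.37 -0.52] 0.019546687880438257
```

drive_tool(series=[0,0,0,0,0,0.5,-1,0,0,0,0,0,1.0,-1,0,0,0,0,0,1.5,-1,0,0,0,0,0,1.9,-1,0,0,0,0,0,2.1,-1,0,0,0,0,0,2.2,-1,0,0,0,0,0,2.24,-1,0,0,0,0,0,2.24,-1,0,0,0,0,0,2.24,-1])

```text
time: 5.63
ee_pos: [0.5063, 0.1162, 0.0405]
eef_rot: [0.197, 0.98, 0.001, 0.001]
ft_force: [-0.0, 0.2, 0.0]
width: 0.0195
grip_force: 8.0
```

drive_tool(series=[0,0,0,0,0,0,-1,0,0,0,0,0,0,-1,0,0,0,0,0,0,-1])

```text
time: 5.88
ee_pos: [0.5059, 0.1162, 0.0399]
eef_rot: [0.197, 0.98, 0.0, 0.0]
ft_force: [-0.8, -0.3, 3.1]
width: 0.0194
grip_force: 8.0
```

drive_tool(series=[0,0,0,0,0,0,-0.1,0,0,0,0,0,0,-0.1,0,0,0,0,0,0,-0.1,0,0,0,0,0,0,-0.1,0,0,0,0,0,-0.3,-0.1,0,0,0,0,0,-0.8,-0.1,0,0,0,0,0,-1.6,-0.1,0,0,0,0,0,-2.5,-0.1,0,0,0,0,0,-3.5,-0.1,0,0,0,0,0,-4.5,-0.1])

```text
time: 6.72
ee_pos: [0.505, 0.1155, 0.222]
eef_rot: [0.197, 0.98, -0.0, 0.0]
ft_force: [1.7, 0.7, 0.2]
width: 0.0392
grip_force: 0.0
```

```bash
python3 -c "
from h import *
tool([.601,-.163,.2]); s=telemetry.read_state(); print(s['joint_positions'].round(2),s['torque'].round(2),s['ft_force'].round(2),s['width'])
a=camera('side')
b=camera('top')
c=lambda i,x,y,w,h:cv2.resize(i[y:y+h,x:x+w],(400,300),interpolation=cv2.INTER_CUBIC)
cv2.imwrite('pics/z4.png',np.clip(1.6*np.vstack([np.hstack([c(a,188,155,64,48),c(b,164,206,64,48)]),np.hstack([c(a,222,185,80,60),c(b,268,168,64,48)])])[:,:,::-1],0,255).astype(np.uint8))"
```

```text
TCP [0.505  0.1155 0.222 ] x-axis [-0.922  0.386 -0.   ] shift [-4.901 -5.495  0.551] t 6.7167
[-0.7   0.1   0.41  1.79 -0.04  1.25  0.9 ] [ 0.02 -0.11 -0.01] [1.68 0.69 0.23] 0.039235291560569686
```

View pics/z4.png

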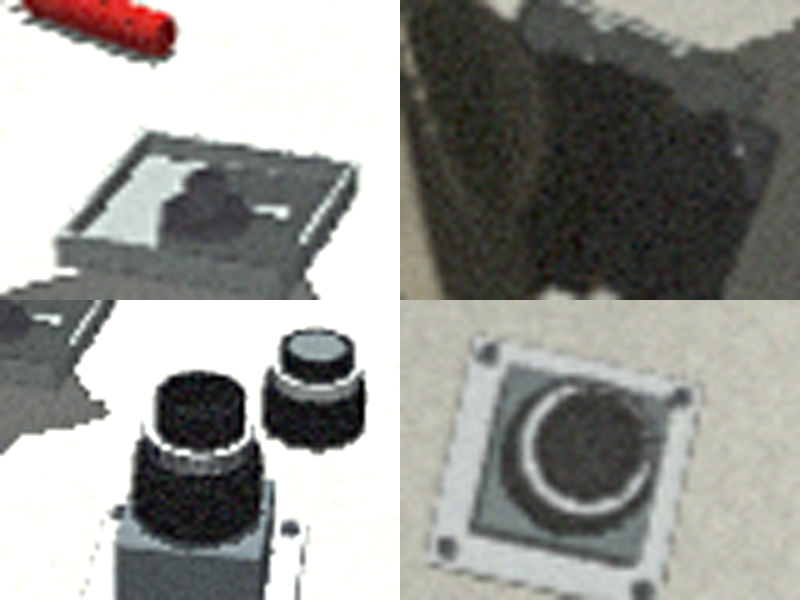

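The cap stands knob up in the tray, and the lens is clear in the top view. I'm going back above the lens with the gripper fully open.

drive_tool(series=[0,0,0,-0.4,-0.5,0,-0.1,0,0,0,-1.05,-1.2,0,1,0,0,0,-1.7,-1.9,0,1,0,0,0,-2.35,-2.65,0,1,0,0,0,-3.0,-3.4,0,1,0,0,0,-3.7,-4.15,0,1,0,0,0,-4.35,-4.85,0.2,1,0,0,0,-4.75,-5.3,0.4,1,0,0,0,-4.9,-5.5,0.55,1,0,0,0,-4.9,-5.5,0.55,1])

```text
time: 7.65
ee_pos: [0.6006, -0.1653, 0.1962]
eef_rot: [0.199, 0.98, -0.001, -0.001]
ft_force: [0.2, 0.6, 0.1]
width: 0.0854
grip_force: 0.0
```

drive_tool(series=[0,0,0,0,0,0,1,0,0,0,0,0,0,1,0,0,0,0,0,0,1,0,0,0,0,0,0,1,0,0,0,0,0,0,1,0,0,0,0,0,0,1])

```text
time: 8.15
ee_pos: [0.6017, -0.1619, 0.1977]
eef_rot: [0.196, 0.981, 0.0, 0.0]
ft_force: [0.4, 0.2, 0.4]
width: 0.0869
grip_force: 0.0
```

```bash
python3 -c "
from h import *
print(onz('top',(298.0,190.6),.122))
tool([.601,-.163,.114]); s=telemetry.read_state(); print(s['joint_positions'].round(2),s['torque'].round(2),s['ft_force'].round(2),s['width'])"
```

```text
[ 0.6021 -0.1625  0.122 ]
TCP [ 0.6017 -0.1619  0.1977] x-axis [-0.923  0.385 -0.   ] shift [ 0.006 -0.033  2.092] t 8.15
[-0.27  0.39  0.59  1.56 -0.23  1.26  1.54] [0.02 0.02 0.02] [0.42 0.24 0.37] 0.08692702959864773
```

drive_tool(series=[0,0,0,0,0,0.4,1,0,0,0,0,0,0.8,1,0,0,0,0,-0.02,1.2,1,0,0,0,0,-0.02,1.5,1,0,0,0,0,-0.02,1.75,1,0,0,0,0,-0.02,1.9,1,0,0,0,0,-0.02,1.98,1,0,0,0,0,-0.02,2.03,1,0,0,0,0,-0.02,2.03,1,0,0,0,0,-0.02,2.03,1])

```text
time: 8.98
ee_pos: [0.6016, -0.1634, 0.1167]
eef_rot: [0.197, 0.98, 0.0, 0.0]
ft_force: [-0.2, 0.1, -0.8]
width: 0.0871
grip_force: 0.0
```

```bash
python3 -c "
from h import *
tool([.6015,-.163,.114]); s=telemetry.read_state(); print(s['joint_positions'].round(2),s['torque'].round(2),s['ft_force'].round(2),s['width'])
a=camera('side')
cv2.imwrite('pics/z5.png',np.clip(1.8*cv2.resize(a[175:235,222:302],(640,480),interpolation=cv2.INTER_CUBIC)[:,:,::-1],0,255).astype(np.uint8))"
```

```text
TCP [ 0.6016 -0.1634  0.1167] x-axis [-0.923  0.386 -0.001] shift [0.006 0.008 0.068] t 8.9833
[-0.25  0.47  0.57  1.64 -0.28  1.11  1.57] [-0.03  0.01  0.06] [-0.24  0.1  -0.83] 0.0871035319280412
```

View pics/z5.png

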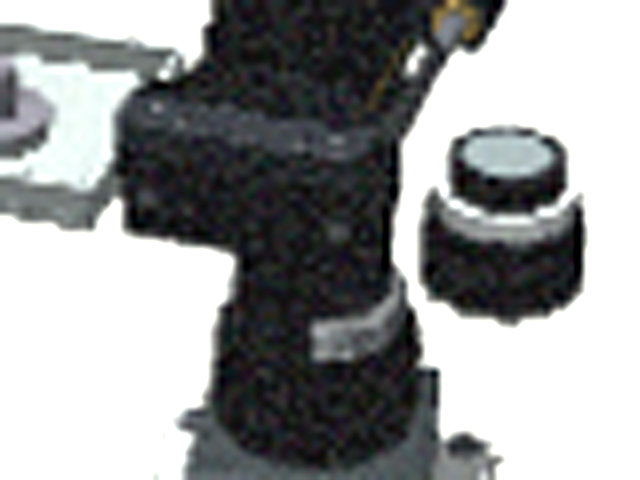

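The near finger is in front of the iris ring, with the bright band at (340/8+222, 340/8+175), or about (264,217). The tips look to be above the focus ring. I'll lower a little and close gently.

drive_tool(series=[0,0,0,0,0,0.05,1,0,0,0,0,0,0.05,-1,0,0,0,0,0,0.05,-1,0,0,0,0,0,0.05,-1,0,0,0,0,0,0.05,-1,0,0,0,0,0,0.05,-1,0,0,0,0,0,0.05,-1,0,0,0,0,0,0.05,-1], grip_force=8)

```text
time: 9.7
ee_pos: [0.6018, -0.162, 0.1142]
eef_rot: [0.196, 0.981, 0.001, 0.0]
ft_force: [2.9, 3.0, -0.9]
width: 0.0557
grip_force: 8.0
```

```bash
cat > st.py <<'E'
from h import *
s=telemetry.read_state();T=R.from_quat(s["eef_rot"]);m=T.as_matrix()
print("t",s["time"],"p",s["ee_pos"].round(4),"yaw",np.degrees(np.arctan2(m[1,0],m[0,0])).round(2),"F_tool",T.inv().apply(s["ft_force"]).round(2),"M_world",s["torque"].round(3),"M_tool",T.inv().apply(s["torque"]).round(3),"w",s["width"].round(4),"g",s["grip_force"],"j7",s["joint_positions"][6].round(2))
E
python3 st.py
```

```text
Traceback (most recent call last):
  File "st.py", line 3, in <module>
    print("t",s["time"],"p",s["ee_pos"].round(4),"yaw",np.degrees(np.arctan2(m[1,0],m[0,0])).round(2),"F_tool",T.inv().apply(s["ft_force"]).round(2),"M_world",s["torque"].round(3),"M_tool",T.inv().apply(s["torque"]).round(3),"w",s["width"].round(4),"g",s["grip_force"],"j7",s["joint_positions"][6].round(2))
                                                                                                                                                                                                                                     ^^^^^^^^^^^^^^^^
AttributeError: 'float' object has no attribute 'round'
```

drive_tool(series=[0,0,0,0,0.03,0,-1,0,0,0,0,0.03,0,-1,0,0,0,0,0.03,0,-1,0,0,0.3,0,0.03,0,-1,0,0,0.8,0,0.03,0,-1,0,0,1.3,0,0.03,0,-1,0,0,1.8,0,0.03,0,-1,0,0,2.0,0,0.03,0,-1,0,0,2.0,0,0.03,0,-1,0,0,2.0,0,0.03,0,-1], grip_force=30)

```text
time: 10.53
ee_pos: [0.6019, -0.162, 0.1142]
eef_rot: [0.281, 0.96, 0.0, 0.0]
ft_force: [0.7, 4.0, 0.9]
width: 0.0555
grip_force: 30.0
```

```bash
sed -i 's/s\["width"\].round(4)/round(s["width"],4)/' st.py; python3 st.py
```

```text
t 10.5333 p [ 0.6019 -0.162   0.1142] yaw 147.37 F_tool [ 1.55  3.81 -0.85] M_world [ 0.765 -0.267  0.009] M_tool [-0.789  0.188 -0.008] w 0.0555 g 30.000362992286682 j7 1.41
```

drive_tool(series=[0,0,0.5,0,0.05,0,-1,0,0,1.1,0,0.05,0,-1,0,0,1.7,0,0.05,0,-1,0,0,2.3,0,0.05,0,-1,0,0,2.9,0,0.05,0,-1])

```text
time: 10.95
ee_pos: [0.6019, -0.1619, 0.1142]
eef_rot: [0.402, 0.916, -0.001, -0.0]
ft_force: [-1.9, 0.4, 2.1]
width: 0.0551
grip_force: 30.0
```

```bash
python3 st.py
```

```text
t 10.95 p [ 0.6019 -0.1619  0.1142] yaw 132.65 F_tool [ 1.52 -1.12 -2.09] M_world [-0.124  0.552  0.129] M_tool [ 0.49   0.283 -0.13 ] w 0.0551 g 29.999156892299652 j7 1.17
```

drive_tool(series=[0,0,0.6,0,0,0,-1,0,0,1.2,0,0,0,-1,0,0,1.8,0,0,0,-1,0,0,1.8,0,0,0,-1])

```text
time: 11.28
ee_pos: [0.602, -0.1619, 0.1142]
eef_rot: [0.472, 0.882, -0.001, -0.0]
ft_force: [-3.5, -1.4, 3.7]
width: 0.0551
grip_force: 30.0
```

```bash
python3 st.py
```

```text
t 11.2833 p [ 0.602  -0.1619  0.1142] yaw 123.65 F_tool [ 0.78 -3.64 -3.69] M_world [-0.321  0.815  0.003] M_tool [ 0.856  0.185 -0.003] w 0.0551 g 30.00250518321991 j7 1.03
```

drive_tool(series=[0,0,0.2,0,0,0,-1,0,0,0.4,0,0,0,-1,0,0,0.6,0,0,0,-1])

```text
time: 11.53
ee_pos: [0.602, -0.1618, 0.1142]
eef_rot: [0.494, 0.869, -0.001, -0.0]
ft_force: [-4.9, -2.0, 4.9]
width: 0.0553
grip_force: 30.0
```

```bash
python3 st.py
```

```text
t 11.5333 p [ 0.602  -0.1618  0.1142] yaw 120.76 F_tool [ 0.83 -5.26 -4.88] M_world [-0.686  1.155  0.04 ] M_tool [ 1.343e+00  1.000e-03 -4.000e-02] w 0.0553 g 30.001311600208282 j7 0.99
```

drive_tool(series=[0,0,0.2,0,-0.02,-0.01,-1,0,0,0.4,0,-0.04,-0.02,-1,0,0,0.6,0,-0.05,-0.03,-1])

```text
time: 11.78
ee_pos: [0.6017, -0.1618, 0.1145]
eef_rot: [0.517, 0.856, -0.0, 0.001]
ft_force: [9.2, -4.1, -15.8]
width: 0.0548
grip_force: 30.0
```

```bash
python3 st.py
```

```text
t 11.7833 p [ 0.6017 -0.1618  0.1145] yaw 117.78 F_tool [-7.9   6.22 15.78] M_world [-1.064 -2.093  0.131] M_tool [-1.356 -1.917 -0.131] w 0.0548 g 29.992389678955078 j7 0.94
```

drive_tool(series=[0,0,0.2,0,0.01,0.02,-1,0,0,0.4,0,0.015,0.022,-1,0,0,0.6,0,0.015,0.022,-1])

```text
time: 12.03
ee_pos: [0.6018, -0.1618, 0.1143]
eef_rot: [0.539, 0.842, -0.0, 0.0]
ft_force: [2.8, -5.4, -4.3]
width: 0.0551
grip_force: 30.0
```

```bash
python3 st.py
```

```text
t 12.0333 p [ 0.6018 -0.1618  0.1143] yaw 114.73 F_tool [-6.09  0.29  4.26] M_world [-1.204 -0.648  0.117] M_tool [-0.085 -1.364 -0.117] w 0.0551 g 29.997299015522003 j7 0.89
```

drive_tool(series=[0,0,0.2,0,0,0.005,-1,0,0,0.4,0,0,0.005,-1,0,0,0.6,0,0,0.005,-1])

```text
time: 12.28
ee_pos: [0.6018, -0.1618, 0.1143]
eef_rot: [0.561, 0.828, -0.0, 0.0]
ft_force: [2.7, -5.4, -3.2]
width: 0.0549
grip_force: 30.0
```

```bash
python3 st.py
```

```text
t 12.2833 p [ 0.6018 -0.1618  0.1143] yaw 111.73 F_tool [-6.06  0.51  3.25] M_world [-1.203 -0.49   0.068] M_tool [-0.01  -1.298 -0.068] w 0.0549 g 29.997967779636383 j7 0.84
```

drive_tool(series=[0,0,0.2,0,0,0,-1,0,0,0.4,0,0,0,-1,0,0,0.6,0,0,0,-1])

```text
time: 12.53
ee_pos: [0.6018, -0.1618, 0.1143]
eef_rot: [0.583, 0.813, -0.0, 0.001]
ft_force: [1.9, -5.5, -3.7]
width: 0.0548
grip_force: 30.0
```

```bash
python3 st.py
```

```text
t 12.5333 p [ 0.6018 -0.1618  0.1143] yaw 108.72 F_tool [-5.84  0.07  3.71] M_world [-1.251 -0.526  0.111] M_tool [-0.096 -1.354 -0.112] w 0.0548 g 29.99786674976349 j7 0.8
```

drive_tool(series=[0,0,0.2,-0.01,0,0,-1,0,0,0.4,-0.01,0,0,-1,0,0,0.6,-0.01,0,0,-1])

```text
time: 12.78
ee_pos: [0.6018, -0.1618, 0.1143]
eef_rot: [0.604, 0.797, -0.0, 0.0]
ft_force: [2.1, -4.5, -1.9]
width: 0.0554
grip_force: 30.0
```

```bash
python3 st.py
```

```text
t 12.7833 p [ 0.6018 -0.1618  0.1143] yaw 105.73 F_tool [-4.94  0.8   1.9 ] M_world [-1.047 -0.368  0.272] M_tool [-0.071 -1.107 -0.272] w 0.0554 g 29.998138546943665 j7 0.75
```

drive_tool(series=[0,0,0.1,-0.01,0,0,-1,0,0,0.2,-0.01,0,0,-1,0,0,0.2,-0.01,0,0,-1])

```text
time: 13.03
ee_pos: [0.6018, -0.1619, 0.1143]
eef_rot: [0.61, 0.792, -0.0, -0.0]
ft_force: [-0.1, -2.7, -1.8]
width: 0.0552
grip_force: 30.0
```

```bash
python3 st.py
```

```text
t 13.0333 p [ 0.6018 -0.1619  0.1143] yaw 104.81 F_tool [-2.59 -0.76  1.8 ] M_world [-0.84  -0.093  0.361] M_tool [ 0.125 -0.836 -0.361] w 0.0552 g 29.999130070209503 j7 0.74
```

drive_tool(series=[0,0,0.1,0,0,0,-1,0,0,0.2,0,0,0,-1,0,0,0.25,0,0,0,-1,0,0,0.25,0,0,0,-1])

```text
time: 13.37
ee_pos: [0.6018, -0.1619, 0.1143]
eef_rot: [0.619, 0.786, 0.0, -0.0]
ft_force: [0.8, -2.5, -2.2]
width: 0.0552
grip_force: 30.0
```

```bash
python3 st.py
```

```text
t 13.3667 p [ 0.6018 -0.1619  0.1143] yaw 103.57 F_tool [-2.59  0.24  2.24] M_world [-0.753  0.033  0.609] M_tool [ 0.208 -0.724 -0.609] w 0.0552 g 29.999247193336487 j7 0.72
```

drive_tool(series=[0,0,-0.1,0,0,0,-1,0,0,-0.1,0,0,0,-1,0,0,-0.1,0,0,0,-1,0,0,-0.1,0,0,0,-1,0,0,-0.1,0,0,0,-1])

```text
time: 13.78
ee_pos: [0.6019, -0.1619, 0.1143]
eef_rot: [0.615, 0.788, 0.0, -0.0]
ft_force: [0.1, -1.8, -0.9]
width: 0.0553
grip_force: 30.0
```

```bash
python3 st.py
```

```text
t 13.7833 p [ 0.6019 -0.1619  0.1143] yaw 104.08 F_tool [-1.81 -0.32  0.93] M_world [-0.583 -0.004  0.511] M_tool [ 0.138 -0.566 -0.511] w 0.0553 g 29.999365210533142 j7 0.73
```

The torque held at 0.51 N m against the stop. I'm releasing and retreating upward.

drive_tool(series=[0,0,-0.1,0,0,0,1,0,0,-0.1,0,0,0,1,0,0,-0.1,0,0,0,1,0,0,-0.1,0,0,0,1,0,0,-0.1,0,0,-0.2,1,0,0,-0.1,0,0,-0.8,1,0,0,-0.1,0,0,-1.6,1,0,0,-0.1,0,0,-2.4,1,0,0,-0.1,0,0,-3.0,1,0,0,-0.1,0,0,-3.0,1])

```text
time: 14.62
ee_pos: [0.6037, -0.1631, 0.2403]
eef_rot: [0.612, 0.791, 0.002, 0.003]
ft_force: [-0.0, 0.0, 0.3]
width: 0.0867
grip_force: 0.0
```

```bash
python3 st.py; python3 -c "
from h import *
a=camera('side');cv2.imwrite('pics/z6.png',cv2.resize(a[130:290,150:350],(800,600)[::1],interpolation=cv2.INTER_CUBIC)[:,:,::-1])"
```

```text
t 14.6167 p [ 0.6037 -0.1631  0.2403] yaw 104.54 F_tool [ 0.06 -0.03 -0.25] M_world [-0.115  0.006  0.021] M_tool [ 0.035 -0.109 -0.022] w 0.0867 g 0.0 j7 0.67
```

View pics/z6.png

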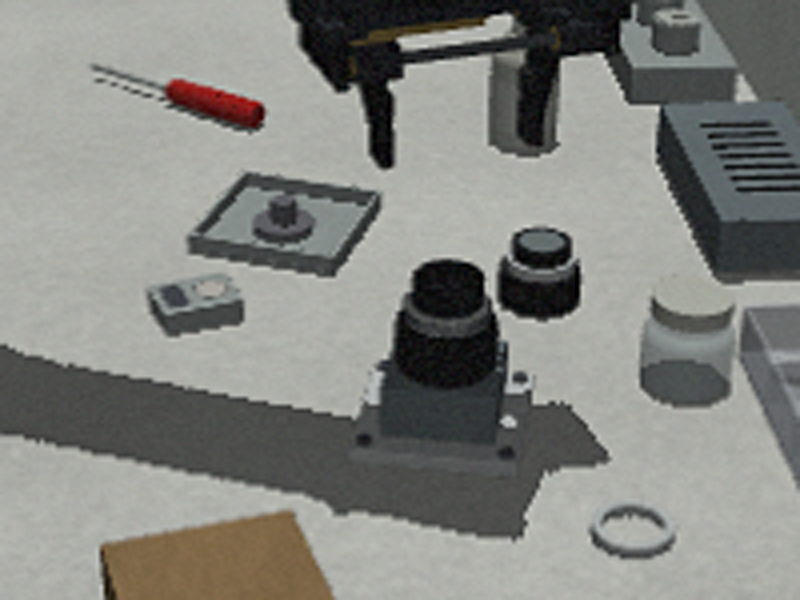

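The cap stands knob up in the tray at crop position (284,220). The gripper is clear of the lens, and the bystanders are where they were.

```bash
python3 -c "
from bench import r
print(r.close_job())"
```

```text
the job is handed in; nothing more can be done
None
```

The dust cap stands knob up in the tray, and the iris ring was turned clockwise onto its stop and held at about 0.5 N m (brief peak about 0.6, under the 0.8 limit). I then let go, backed clear and handed the job in at about 15 s; no verdict came back.

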